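Widen the book rack by one hole and shelve the dictionary

TASK

The blue dictionary does not fit in the book rack. Press in the orange spring button on the rack's upper rail, draw the movable end outwards until the button clicks out of the next hole (just one hole further) without wrenching the rail against the button, then stand the dictionary upright in the gap beside the other books, square to them and down on the shelf. Leave those books standing and the other things on the shelf undisturbed.

Things in the scene. Friction and masses are not known exactly. Their poses are not given: they have to be found in the camera images.
- rack: Dark steel book rack, fixed end screwed down. Origin: on the shelf, inner face of the fixed end plate, mid-depth. -y runs outwards along the rails to the movable end, +x to the rail side, z up. End plates: x -75 to +92 mm, 6 thick, 115 high. Upper rail (square telescoping tube): axis at x 75, z 100 mm; thin guide rail below it at z 28. Books stand on the shelf itself; open above and at -x.
- button_hole (a point): On the outer tube (off-white, rubber-coated, 20 x 20 mm square, along y, part of the movable end): centre of the hole the orange button stands in at the start, on the tube's +x face, 10 mm from its axis, 100 mm up. Rack's axes; moves with the tube. The tube runs from the movable end plate 36 mm to the -y side of this point to 74 mm on its +y side. Button and inner tube are inside it.
- next_hole (a point): On the same face of the outer tube: centre of the next hole, 30 mm to +y of button_hole (a third is 30 mm further); holes 11.5 mm wide. Drawing the tube to -y brings it over the button. The inner tube has 0 to 20 mm of end play left, unknown: it first comes along with the tube until it meets its stop, then the tube slides over it, so the draw to the click is 30 to 50 mm.
- button (a joint): Orange sprung button, 10 mm domed pin on the inner tube, pushed in along -x (m): 0 = out, 5 mm proud of the tube; 0.005 = flush; 0.0065 = under the tube wall. Spring 2.5 N, flush 4.5 N. Out = locked. Held flush (pads squeezing both tube faces do it) a pull of 5 to 10 N dips it under the hole's edge; it stays under the wall, let go or not, until it clicks out of a hole.
- end_plate (a point): Movable end plate: middle of the top edge of its inner face (towards the books), 115 mm up, at the rack's x = 0. Rack's axes; moves with the outer tube. Sliding drag about 3 to 6 N; when the button clicks out in a hole the rail locks and the pull rises steeply. More than 15 N between tube and button would damage it.
- dictionary_centre (a point): Centre of the blue dictionary, a closed hardback that stands upright and loose on the shelf beside the rack: 40 mm thick (its y axis), 110 mm deep (its x axis, spine at -x), 176 mm high (z axis up), so the centre is 88 mm above its foot; about 0.45 kg. It may stand in the rack either way round.
- book_red: Red book standing in the rack next to the fixed end, 36 mm thick along its y, 92 mm deep, 128 mm high; loose. Origin: centre of its underside.
- book_green: Green book standing in the middle of the row, 34 mm thick along its y, 92 mm deep, 122 mm high; loose. Origin: centre of its underside.
- book_grey: Grey book at the open end of the row, 32 mm thick along its y, 92 mm deep, 130 mm high; loose. Origin: centre of its underside. The gap for the dictionary lies between its -y face and the movable end plate: 10 to 30 mm at the start, about 60 mm when drawn out to the next hole.
- pencil_case: Blue plastic pencil case lying on the shelf, 200 x 75 x 40 mm. A bystander. Origin: centre of its underside.
- steel_glass: Stainless steel glass, 72 mm wide, 110 mm high. A bystander. Origin: centre of its underside.
- pen_pot: White ceramic pen pot with pens, 78 mm wide, 98 mm high, pens to about 156 mm. A bystander. Origin: centre of its underside.
- glass_jar: Small glass jar of beads with a metal lid, 60 mm wide, 74 mm high. A bystander. Origin: centre of its underside.
- sharpener: Orange plastic pencil sharpener, 30 x 22 x 18 mm. A bystander. Origin: centre of its underside.
Not all that is in view belongs to the job. Of the things that look like the part that bears dictionary_centre, the middle-sized one is meant.

How it is judged:
By the outcome, as a careful person would: the job done as asked, in the order asked, and still so for the second after the job is handed in, with the robot touching nothing.
It also fails if it takes over 54 s, if anything falls off the work surface, if the arm or the gripper's body presses on something with over 40 N, if the wrist force passes 120 N, or if a joint passes its speed limit or range.

ROBOT

A 7-joint arm with a two-finger parallel gripper is mounted at the origin on the work surface. World frame = base frame: x ahead of the robot, y to its left, z up, the work surface at z = 0. Lengths are in m, angles in rad, forces in N, time in s.
With the tool pointing down it reaches from about 0.425 to 0.825 m from the base axis. Payload 3.6 kg.
Tool frame: the origin (TCP) lies where the fingers leave the gripper's body, on its centre line; the fingertips stand 73 mm ahead of it and the grasp point (between the pads) lies 54 mm ahead of it; x points along the fingers, y is the direction in which the jaws open and shut, and the axes are right-handed (so a half turn about x gives the same grasp; the last joint's range is limited). The gripper opens to 85 mm and grips with 20 to 120 N. Pads are 22 mm wide; open, the fingers measure 114 mm over their backs; the gripper's body (76 mm by 85 mm) begins 54 mm behind the grasp point. The pads swing forward as they close: fully open they stand 13 mm farther back than shut.
Start: joints at [1.095, 0.615, -0.013, 1.423, 0.008, 1.103, -0.04], TCP at [0.282, -0.586, 0.304] pointing down, gripper open.
Joint ranges: [-3.12, 3.12], [-0.3, 2.06], [-1.34, 1.32], [0.26, 2.42], [-1.36, 4.5], [0.01, 1.98], [-2.84, 2.84]. Speed limits (rad/s): [2.79, 2.79, 3.14, 3.14, 3.14, 3.14, 3.14].

INTERFACE

Orientations are given as a unit quaternion [x, y, z, w].
In Python, from station import arm, snapshot, camera_info, ticket gives the robot as it stands. Calls block until the motion is done:
- arm.movep(position, orientation): joint-space move of the TCP to a pose.
- arm.line_to(position, velocity=0.15, ori=None): straight line of the TCP; ori=None keeps the orientation; velocity is the mean speed in m/s.
- arm.move_j(angles): joint-space move.
- arm.move_gripper(opening, effort=None): opening from 0.0 (shut) to 1.0 (fully open); effort is the grip in N (None keeps the last); returns when the fingers have stopped.
- arm.pause(seconds).
- arm.ik(position, orientation): joint angles nearest the present ones, or None.
- snapshot(name): name is "scene" or "top" or "wrist"; returns the picture (420x560x3 uint8, blue, green, red); there is no depth.
- camera_info(name): a dict with "fx", "fy", "cx", "cy" (pixels), "R" (3x3) and "t" (3): a world point X has camera coordinates R X + t; the wrist camera has in their place "T_tool_cam" (4x4, takes a point from camera to tool coordinates, whose origin is the TCP and whose axes are the tool frame's). Camera axes: x right, y down, z forward; pixel columns grow to the right and rows downward; lengths in m; the calibration is good to about 2 mm. The wrist camera is an equidistant fisheye: a pixel r from the principal point sees the ray r / f radians off the axis. A picture is of the moment at which its call begins: read the wrist's pose just before it. camera_info takes no time and is no camera call.
A pose or a line that the arm cannot do raises arm.MotionError and nothing moves.
- ticket.finish_job(): hands the job in, once; it reports no verdict.
Readings, each from a call of its own:
- arm.read_time(): time.
- arm.read_joint_positions(): joint angles.
- arm.read_dq(): joint speeds.
- arm.read_effort(): joint torques, N m.
- arm.read_tool_pos(): TCP position.
- arm.read_eef_rot(): TCP orientation.
- arm.read_ft_force(): force on the tool from outside, world axes, zero at the start.
- arm.read_wrist_torque(): the same for the moment, N m.
- arm.read_opening(): opening from 0.0 (shut) to 1.0 (fully open).
Only numpy, scipy, OpenCV 4.12 (cv2) and the standard library are available. Lean on these libraries where they do the work, as an engineer would, in place of code of your own. Each camera call takes 0.05 s, during which the arm holds its last target.

## Working session

There is one attempt and no reset: what is moved stays moved. The work goes in short steps, each a Python script; the robot and the scene stay as the last script left them, time stands still between calls to the robot, and variables do not carry over. Pictures are saved under pics/ and viewed, and the job is handed in when it is done.

```bash
ls; mkdir -p pics; python3 - <<'E'
from station import arm, snapshot, camera_info
import cv2
for n in ["scene","top","wrist"]:
    cv2.imwrite(f"pics/{n}0.png",snapshot(n))
    print(n,camera_info(n))
print(arm.read_time(),arm.read_tool_pos(),arm.read_eef_rot(),arm.read_opening())
E
```

```text
pics
scene {'fx': 481.6830675560887, 'fy': 481.6830675560887, 'cx': 284.67763750721764, 'cy': 217.51625389815905, 'R': array([[ 0.86528973,  0.50125838,  0.00370448],
       [ 0.43665934, -0.75010613, -0.49665824],
       [-0.24617535,  0.43137087, -0.86793829]]), 't': array([-0.44158853, -0.22612422,  1.47399604])}
top {'fx': 474.2738284668121, 'fy': 474.2738284668121, 'cx': 269.93302132667054, 'cy': 204.88525003352285, 'R': array([[-0.03064363, -0.99952907,  0.00161342],
       [-0.99593364,  0.03039651, -0.08480702],
       [ 0.08471804, -0.00420566, -0.99639609]]), 't': array([-0.03028514,  0.5326236 ,  1.26287047])}
wrist {'fx': 325.19226210127806, 'fy': 325.19226210127806, 'cx': 282.8331712538832, 'cy': 208.30765021470165, 'T_tool_cam': array([[-4.36145963e-04, -3.07512265e-01,  9.51544017e-01,
        -7.02473326e-02],
       [ 9.99999739e-01,  4.14537450e-04,  5.92322782e-04,
         5.05722278e-04],
       [-5.76597150e-04,  9.51544027e-01,  3.07512003e-01,
        -7.96912132e-02],
       [ 0.00000000e+00,  0.00000000e+00,  0.00000000e+00,
         1.00000000e+00]])}
0.15 [ 0.28184826 -0.58522158  0.30300776] [-0.68920621 -0.1580301   0.68954436 -0.15668397] 0.9998420243576724
```

View pics/scene0.png

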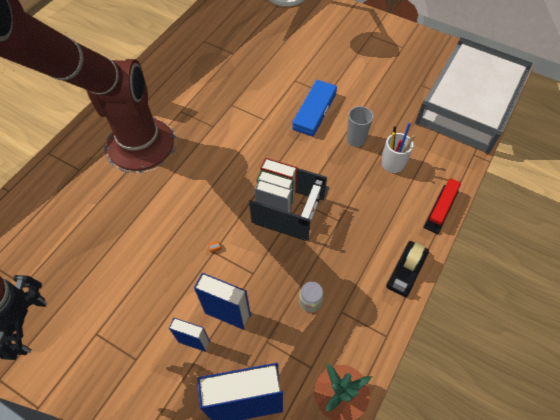

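View pics/top0.png

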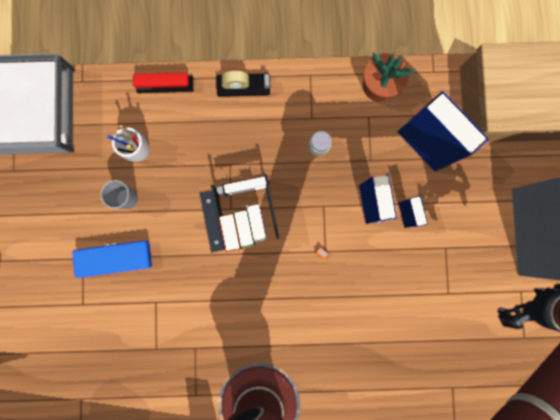

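View pics/wrist0.png

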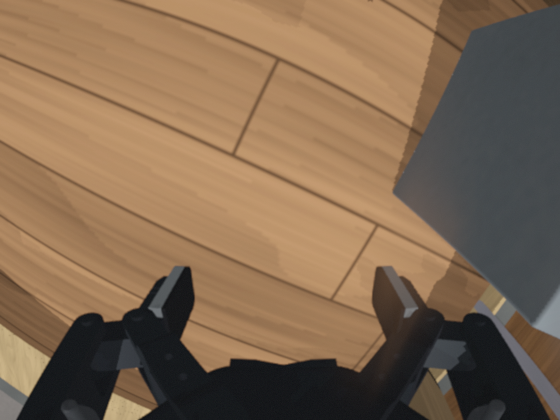

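The blue-book candidates in the top view are small at (413,212), medium at (378,198) and large at (443,132). The medium one at (378,198) is the likely match, and I'll check it in close crops. The rack is at (240,212), with its fixed plate on the left at col 212 and its movable plate on the right at col 272. The tube is at (242,186).

```bash
python3 - <<'E'
import cv2
t=cv2.imread("pics/top0.png"); s=cv2.imread("pics/scene0.png")
cv2.imwrite("pics/c1.png",cv2.resize(t[165:265,190:290],None,fx=6,fy=6,interpolation=cv2.INTER_CUBIC))
cv2.imwrite("pics/c2.png",cv2.resize(t[165:240,345:435],None,fx=7,fy=7,interpolation=cv2.INTER_CUBIC))
cv2.imwrite("pics/c3.png",cv2.resize(s[150:245,240:340],None,fx=6,fy=6,interpolation=cv2.INTER_CUBIC))
cv2.imwrite("pics/c4.png",cv2.resize(s[265:360,160:260],None,fx=6,fy=6,interpolation=cv2.INTER_CUBIC))
E
```

```text
(no output)
```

View pics/c1.png

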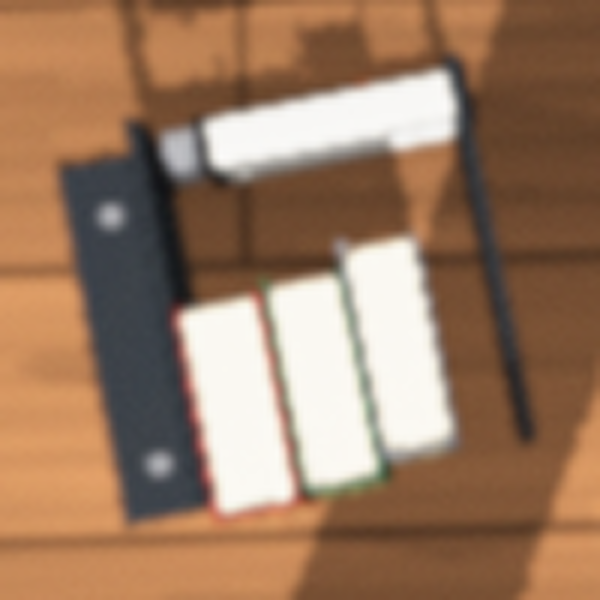

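View pics/c2.png

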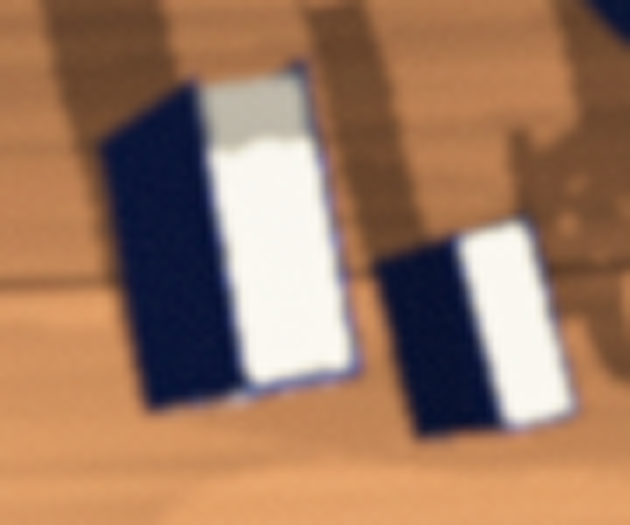

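View pics/c3.png

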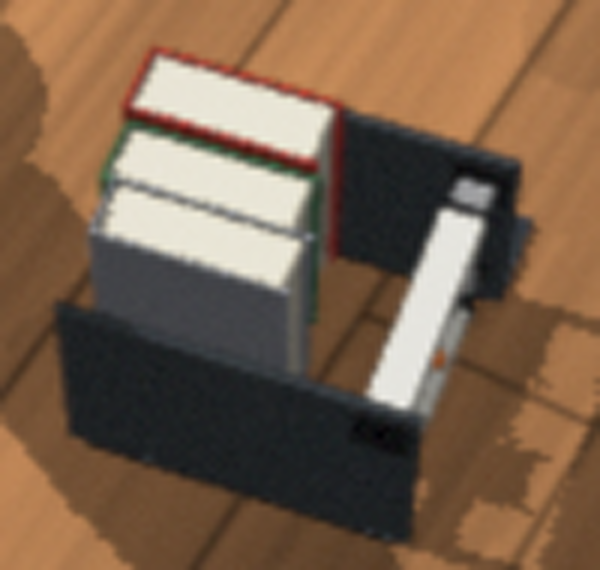

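View pics/c4.png

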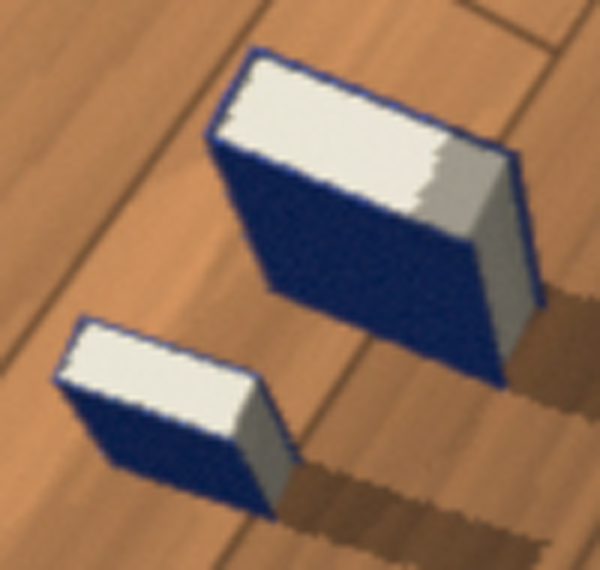

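```bash
cat > h.py <<'E'
import numpy as np, cv2
from scipy.optimize import least_squares
from scipy.spatial.transform import Rotation as Rn
from station import arm, snapshot, camera_info
CI={n:camera_info(n) for n in("top","scene","wrist")}
def proj(n,X):
    c=CI[n]; p=c["R"]@np.asarray(X).T+c["t"][:,None]
    return np.c_[c["fx"]*p[0]/p[2]+c["cx"],c["fy"]*p[1]/p[2]+c["cy"]]
def back(n,uv,z):
    c=CI[n]; d=c["R"].T@np.array([(uv[0]-c["cx"])/c["fx"],(uv[1]-c["cy"])/c["fy"],1]); o=-c["R"].T@c["t"]
    return o+d*(z-o[2])/d[2]
def crop(uv,x0,y0,f): return [(uv[0]+.5)/f-.5+x0,(uv[1]+.5)/f-.5+y0]
def T(p,L):
    c,s=np.cos(p[2]),np.sin(p[2]); L=np.asarray(L,float)/1000
    return np.c_[p[0]+c*L[:,0]-s*L[:,1],p[1]+s*L[:,0]+c*L[:,1],L[:,2]]
E
python3 - <<'E'
from h import *
tc=lambda u,v:("top",crop((u,v),190,165,6)); sc=lambda u,v:("scene",crop((u,v),240,150,6))
# (local x, y0, ycoef of d, z), obs
P=[((92,-6,1,115),tc(465,62)),((-75,-6,1,115),tc(533,437)),((-75,0,1,115),tc(520,438)),((85,110,1,110),tc(203,125)),((65,110,1,110),tc(212,168)),
((92,0,0,115),tc(150,122)),((92,6,0,115),tc(130,122)),
((-75,-6,1,115),sc(58,305)),((92,-6,1,115),sc(425,415)),((92,-6,1,0),sc(410,540)),((-75,-6,1,0),sc(70,432)),((88,36,1,100),sc(440,357)),((92,3,0,115),sc(520,160)),((85,110,1,110),sc(488,212)),((65,110,1,110),sc(445,205))]
def res(q,full=False):
    X=T(q,[(a,b+c*q[3]*1000,z) for (a,b,c,z),_ in P])
    r=np.array([proj(n,X[i:i+1])[0]-uv for i,(_,(n,uv)) in enumerate(P)])
    return r if full else r.ravel()
s=least_squares(res,[.55,0,0.1,-.15],loss='soft_l1'); print("rack",s.x, np.degrees(s.x[2])); print(res(s.x,True).round(1).tolist())
q=s.x
print("button_hole",T(q,[(85,q[3]*1000+36,100)]),"endplate",T(q,[(0,q[3]*1000,115)]))
tc=lambda u,v:("top",crop((u,v),345,165,7)); sc=lambda u,v:("scene",crop((u,v),160,265,6))
D=[((55,20,176),tc(198,80)),((55,-20,176),tc(303,62)),((-55,-20,176),tc(358,373)),((-55,20,176),tc(245,388)),((55,20,0),tc(105,145)),((-55,20,0),tc(150,408)),
((-55,20,176),sc(255,48)),((-55,-20,176),sc(210,135)),((55,-20,176),sc(470,240)),((55,20,176),sc(515,152)),((-55,-20,0),sc(270,290)),((55,-20,0),sc(505,385)),((55,20,0),sc(543,303))]
def fit(D,g):
    def res(q):
        return np.concatenate([proj(n,T(q,[L]))[0]-uv for L,(n,uv) in D])
    s=least_squares(res,g); print(s.x,np.degrees(s.x[2])); print(s.fun.reshape(-1,2).round(1).tolist()); return s.x
print("dict");fit(D,[.55,-.25,.1])
tc=lambda u,v:("top",crop((u,v),190,165,6)); sc=lambda u,v:("scene",crop((u,v),240,150,6))
print("grey");g=fit([((46,16,130),tc(342,248)),((46,-16,130),tc(413,236)),((-46,-16,130),tc(457,440)),((-46,16,130),tc(387,458)),((-46,16,130),sc(120,182)),((-46,-16,130),sc(97,232)),((46,-16,130),sc(287,290)),((46,16,130),sc(312,236))],[.55,0,.1])
c,s_=np.cos(q[2]),np.sin(q[2]);d=g[:2]-q[:2];print("grey in rack",c*d[0]+s_*d[1],-s_*d[0]+c*d[1])
for n,uv,z in [("pot",(130,144),.1),("steel",(116,194),.11),("case",(112,259),.04),("jar",(320,142),.074),("sharp",(321,252),.018),("bigbook",(443,132),.2),("small",(413,212),.1),("monitorbox",(540,230),.3),("box",(520,90),.2)]: print(n,back("top",uv,z).round(3))
E
```

```text
rack [ 0.49007869  0.07897057  0.17245859 -0.12744118] 9.881149190537007
[[-1.9, -1.4], [0.2, 0.9], [0.0, 1.2], [-2.5, 0.2], [-2.4, 0.7], [-1.2, -0.9], [-0.2, -0.4], [-1.1, 0.6], [-0.8, 1.9], [-0.3, 1.8], [-0.6, 1.2], [0.2, 0.7], [-0.0, 2.2], [0.3, -0.1], [0.2, -1.1]]
button_hole [[0.58950955 0.00347227 0.1       ]] endplate [[ 0.51194823 -0.04658013  0.115     ]]
dict
[ 0.52904318 -0.3179986   0.12563128] 7.19814216788915
[[-1.5, -0.2], [-0.1, -0.2], [0.2, 0.5], [-0.2, 1.0], [-1.9, -0.3], [-1.5, 1.4], [-0.6, -0.6], [-1.7, 0.4], [0.3, 1.7], [0.8, 0.2], [-0.3, 0.6], [0.2, 1.6], [0.7, 0.8]]
grey
[ 0.48104811 -0.00974857  0.18321017] 10.497169676269305
[[-1.0, -0.7], [-0.2, -1.4], [0.3, 0.8], [-0.7, 0.6], [-0.9, -0.8], [-1.6, 0.6], [0.5, 1.2], [0.5, 0.2]]
grey in rack -0.024121271348804704 -0.08585337862775937
pot [0.693 0.309 0.1  ]
steel [0.564 0.342 0.11 ]
case [0.399 0.376 0.04 ]
jar [ 0.689 -0.183  0.074]
sharp [ 0.4   -0.18   0.018]
bigbook [ 0.677 -0.461  0.2  ]
small [ 0.496 -0.41   0.1  ]
monitorbox [ 0.437 -0.615  0.3  ]
box [ 0.773 -0.651  0.2  ]
```

The medium book at (378,198) fits 40×110×176 mm with residuals under 2 px, so it is the dictionary. The rack fit is consistent too: grey's centre is at rack y -86 mm, where it should be. Next I'll go above the tube and refine with the wrist camera.

```bash
cat >> h.py <<'E'
RK=np.array([0.49007869,0.07897057,0.17245859]); D0=-0.12744
def down(yaw_y): # tool x down, tool y at world angle yaw_y
    x=np.array([0,0,-1.]); y=np.array([np.cos(yaw_y),np.sin(yaw_y),0]); z=np.cross(x,y)
    return Rn.from_matrix(np.c_[x,y,z]).as_quat()
def wproj(X,p,q):
    c=CI["wrist"]; Tc=c["T_tool_cam"]; Xt=(np.asarray(X)-p)@Rn.from_quat(q).as_matrix()
    Xc=(Xt-Tc[:3,3])@Tc[:3,:3]; r=np.hypot(Xc[:,0],Xc[:,1]); th=np.arctan2(r,Xc[:,2])
    return np.c_[c["cx"]+c["fx"]*th*Xc[:,0]/r,c["cy"]+c["fy"]*th*Xc[:,1]/r]
E
python3 - <<'E'
from h import *
b=T(RK,[(75,D0*1000+36,100)])[0]
for a in (0,np.pi):
    print("tube",[ (np.round(j,2) if (j:=arm.ik(b+[0,0,h],down(RK[2]+a))) is not None else None) for h in(.054,.15)])
d=np.array([.529,-.318,0])
for a in (np.pi/2,-np.pi/2):
    print("dict",[ (np.round(j,2) if (j:=arm.ik(d+[0,0,h],down(.1256+a))) is not None else None) for h in(.209,.36)])
    g=T(RK,[(-15,-132,0)])[0]
    print("place",[ (np.round(j,2) if (j:=arm.ik(g+[0,0,h],down(RK[2]+a))) is not None else None) for h in(.209,.36)])
E
```

```text
tube [array([ 0.19,  0.72, -0.38,  1.78,  0.38,  0.72, -0.22]), array([ 0.24,  0.6 , -0.44,  1.69,  0.31,  0.92, -0.15])]
tube [array([-0.3 ,  0.73,  0.42,  1.8 , -0.43,  0.71, -2.61]), array([-0.28,  0.59,  0.39,  1.71, -0.27,  0.9 , -2.75])]
dict [array([ 0.91,  0.76, -0.71,  1.62,  0.57,  0.98,  1.71]), array([ 0.94,  0.61, -0.77,  1.43,  0.43,  1.28,  1.83])]
place [array([ 0.53,  0.61, -0.71,  1.95,  0.55,  0.79,  1.25]), array([ 0.65,  0.43, -0.85,  1.74,  0.36,  1.13,  1.43])]
dict [array([ 0.47,  0.66,  0.05,  1.64, -0.04,  0.84, -0.9 ]), array([ 0.47,  0.52,  0.05,  1.44, -0.03,  1.18, -0.91])]
place [array([ 0.08,  0.51, -0.02,  1.96,  0.02,  0.67, -1.35]), array([ 0.17,  0.33, -0.14,  1.76,  0.05,  1.06, -1.39])]
```

```bash
python3 - <<'E'
from h import *
b=T(RK,[(75,D0*1000+36,100)])[0]; q=down(RK[2])
t0=arm.read_time()
arm.movep(b+[0,0,.16],q); t1=arm.read_time()
arm.move_gripper(.5,20); t2=arm.read_time()
p=arm.read_tool_pos(); r=arm.read_eef_rot(); im=snapshot("wrist"); 
cv2.imwrite("pics/w1.png",im); np.savez("w1.npz",p=p,r=r)
print(t0,t1,t2,p-b,arm.read_opening(),arm.read_ft_force())
d=D0*1000
L=[(85,d+110,110),(65,d+110,110),(85,d,110),(65,d,110),(92,d,115),(-75,d,115),(92,0,115),(75,d+36,110),(92,d,0)]
P=wproj(T(RK,L),p,r); print(P.round(1).tolist())
for u,v in P: cv2.circle(im,(int(u),int(v)),3,(255,0,255),1)
cv2.imwrite("pics/w1m.png",im)
E
```

```text
0.15 2.5 2.9917 [ 2.33096194e-05 -1.23730744e-05  1.60021595e-01] 0.49925186244376524 [0.13464507 0.46961594 0.33282494]
[[296.8, 115.1], [266.9, 115.1], [295.0, 263.9], [268.8, 263.9], [304.6, 266.9], [102.2, 260.8], [308.0, 89.2], [281.9, 219.5], [297.9, 216.2]]
```

View pics/w1m.png

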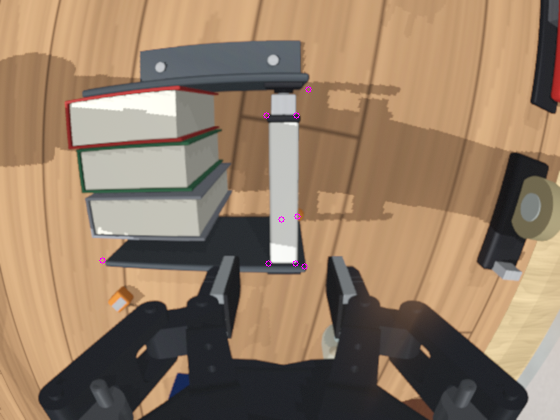

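```bash
python3 - <<'E'
import cv2
t=cv2.imread("pics/w1.png")
cv2.imwrite("pics/c5.png",cv2.resize(t[75:125,200:330],None,fx=6,fy=6,interpolation=cv2.INTER_CUBIC))
cv2.imwrite("pics/c6.png",cv2.resize(t[200:290,230:330],None,fx=6,fy=6,interpolation=cv2.INTER_CUBIC))
cv2.imwrite("pics/c7.png",cv2.resize(t[180:280,70:200],None,fx=6,fy=6,interpolation=cv2.INTER_CUBIC))
E
```

```text
(no output)
```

View pics/c5.png

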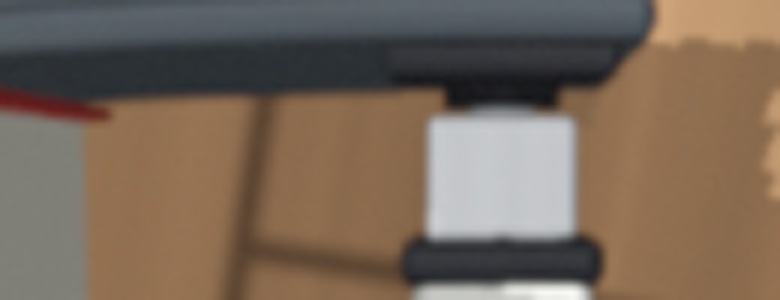

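View pics/c6.png

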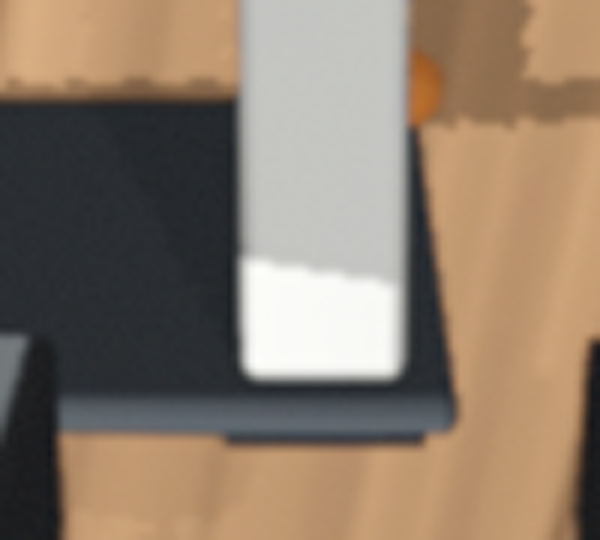

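View pics/c7.png

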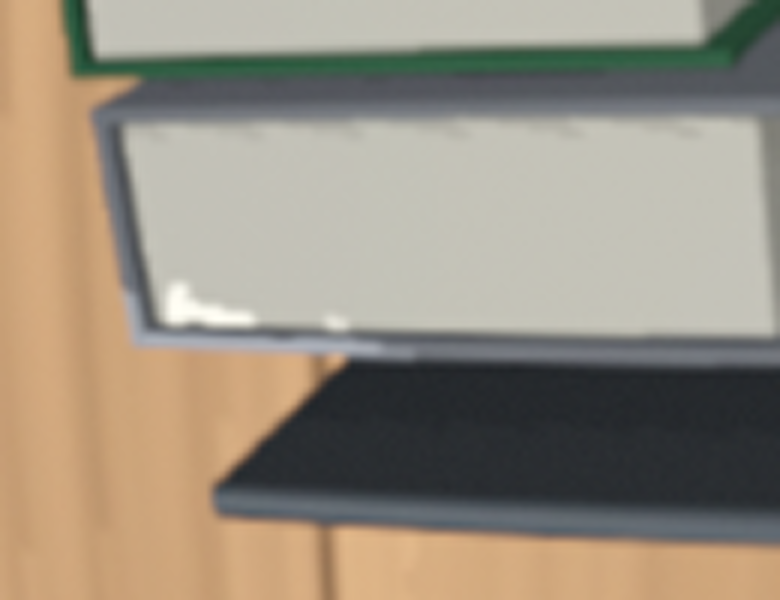

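```bash
cat >> h.py <<'E'
def wfit(P,g,p,r,verbose=True):
    """P: (x,y0,cd,z),(u,v or nan); params x,y,yaw,d"""
    L0=[a for a,_ in P]; O=np.array([o for _,o in P],float); m=~np.isnan(O)
    def res(q): 
        return (wproj(T(q,[(a,b+c*q[3]*1000,z) for a,b,c,z in L0]),p,r)-O)[m]
    s=least_squares(res,g,x_scale=[.01,.01,.05,.01],loss='soft_l1')
    if verbose: print(s.x, np.degrees(s.x[2])); print(s.fun.round(1).tolist())
    return s.x
E
python3 - <<'E'
from h import *
z=np.load("w1.npz");p,r=z["p"],z["r"];N=np.nan
c5=lambda u,v:crop((u,v),200,75,6);c6=lambda u,v:crop((u,v),230,200,6);c7=lambda u,v:crop((u,v),70,180,6)
P=[((65,0,1,110),c6(241,380)),((85,0,1,110),c6(406,380)),((65,60,1,110),[c6(240,0)[0],N]),((85,60,1,110),[c6(410,0)[0],N]),
((92,-6,1,115),c6(456,425)),((92,0,1,115),c6(450,393)),((-75,0,1,115),c7(216,487)),((-75,-6,1,115),c7(223,515)),((90,36,1,100),c6(446,90)),
((65,108,1,110),[c5(414,290)[0],N]),((85,108,1,110),[c5(591,290)[0],N]),((92,0,0,115),c5(650,42))]
q=wfit(P,[*RK,D0],p,r)
print("axis@button",T(q,[(75,q[3]*1000+36,100)]), "old",T(RK,[(75,D0*1000+36,100)]))
# grey book in this frame
G=[((-46,-16,0,130),c7(137,340)),((-46,16,0,130),c7(93,110))]
E
```

```text
[ 0.49062091  0.08242456  0.17796282 -0.13128028] 10.196518575156485
[0.9, -0.3, -0.3, -0.4, -0.5, -0.2, 0.7, 2.1, 1.9, 0.4, -2.0, -0.2, -1.7, 1.5, -0.3, -1.1, -0.4, -0.0, 1.2, -0.0]
axis@button [[0.58130337 0.00192597 0.1       ]] old [[0.57965769 0.00175738 0.1       ]]
```

```bash
python3 - <<'E'
from h import *
z=np.load("w1.npz");p,r=z["p"],z["r"]
t=cv2.imread("pics/w1.png")
cv2.imwrite("pics/c8.png",cv2.resize(t[240:340,190:380],None,fx=4,fy=4,interpolation=cv2.INTER_CUBIC))
R=Rn.from_quat(r).as_matrix()
for x in (.054,.073):
  for zz in (-.011,.011): print(x,zz,wproj([p+R@[x,y,zz] for y in(-.0213,0,.0213)],p,r).round(1).tolist())
E
```

```text
0.054 -0.011 [[231.3, 267.8], [280.2, 268.4], [329.2, 268.0]]
0.054 0.011 [[234.7, 308.8], [280.3, 309.6], [326.1, 309.0]]
0.073 -0.011 [[236.9, 249.4], [280.5, 249.8], [324.2, 249.6]]
0.073 0.011 [[239.4, 287.7], [280.6, 288.2], [321.9, 287.8]]
```

View pics/c8.png

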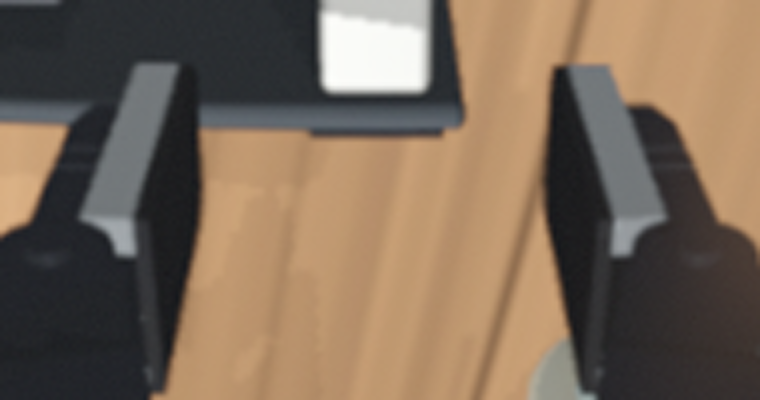

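The orange button shows at wrist pixel (301,215), and the tube is about 1 mm to +x of the jaw centre. I'll correct for that, descend and squeeze.

```bash
python3 - <<'E'
from h import *
q=down(.175); b=np.array([.5807,.0019,.152])
arm.line_to(b+[0,0,.03],.15,q); arm.line_to(b,.1,q)
f0=arm.read_ft_force(); print("f0",f0, arm.read_time())
arm.move_gripper(0.0,20); print(arm.read_opening(),arm.read_ft_force(),arm.read_time(),arm.read_tool_pos())
np.save("f0.npy",f0)
cv2.imwrite("pics/w2.png",snapshot("wrist"))
E
```

```text
f0 [-0.37932813  0.49391264 -0.2135061 ] 4.1583
0.231346357812231 [-2.3745515  -1.26406829  6.59169667] 4.475 [0.58025769 0.00187515 0.1530263 ]
```

View pics/w2.png

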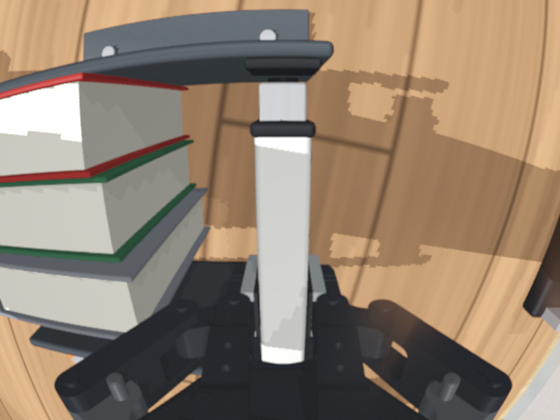

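The pads hold the tube at 19.7 mm, so the button is flush. Now I'll draw the tube out, watching the force at each step.

```bash
cat > pull.py <<'E'
from h import *
import sys
yaw=.175; u=np.array([np.sin(yaw),-np.cos(yaw),0])
def F(): return -float(arm.read_ft_force()@u)
E
python3 - <<'E'
from pull import *
s0=arm.read_tool_pos(); q=down(yaw); s0[2]=.153; np.save("s0.npy",s0)
print("start",F(),arm.read_time()); log=[]; pk=0
k=0
while k<26:
    k+=1
    arm.line_to(s0+u*k*1e-3,.02); f=F(); a=(arm.read_tool_pos()-s0)@u*1e3
    log.append((k,round(a,2),round(f,1)))
    if f>13: print("STOP"); break
print(log); print(arm.read_time(),arm.read_opening(),arm.read_ft_force())
E
```

```text
start 0.5541360285594682 4.525
[(1, np.float64(0.77), 1.6), (2, np.float64(2.0), 0.5), (3, np.float64(3.11), 0.9), (4, np.float64(3.32), 3.1), (5, np.float64(3.83), 4.9), (6, np.float64(4.62), 5.2), (7, np.float64(5.64), 4.9), (8, np.float64(6.74), 4.8), (9, np.float64(7.15), 6.4), (10, np.float64(7.38), 6.1), (11, np.float64(7.57), 8.1), (12, np.float64(8.35), 8.8), (13, np.float64(11.22), 6.0), (14, np.float64(12.76), 4.7), (15, np.float64(13.81), 5.0), (16, np.float64(14.87), 4.8), (17, np.float64(15.87), 4.4), (18, np.float64(16.97), 5.7), (19, np.float64(18.03), 4.3), (20, np.float64(19.03), 4.9), (21, np.float64(20.06), 4.3), (22, np.float64(21.14), 4.5), (23, np.float64(22.21), 5.4), (24, np.float64(23.23), 4.5), (25, np.float64(24.27), 5.3), (26, np.float64(25.31), 4.4)]
11.025 0.22704775661464982 [-2.54333348  4.04660759  3.2448688 ]
```

```bash
python3 - <<'E'
from pull import *
s0=np.load("s0.npy"); log=[]
arm.line_to(s0+u*33e-3,.04); k=33; hi=0
while k<46:
    k+=.75
    arm.line_to(s0+u*k*1e-3,.02); f=F(); a=(arm.read_tool_pos()-s0)@u*1e3
    log.append((k,round(float(a),2),round(f,1)))
    if f>8.5: hi+=1
    if f>11 or hi>=3: print("STOP"); break
print(log); print(arm.read_time(),arm.read_opening(),arm.read_ft_force())
E
```

```text
STOP
[(33.75, 34.29, 1.4), (34.5, 34.36, 2.0), (35.25, 34.43, 3.4), (36.0, 34.61, 5.1), (36.75, 34.7, 5.8), (37.5, 34.86, 5.9), (38.25, 34.97, 8.4), (39.0, 35.14, 8.1), (39.75, 35.21, 9.5), (40.5, 35.39, 10.3), (41.25, 35.46, 11.7)]
14.1 0.22767509450809265 [-5.00470913 10.99117164  4.24724855]
```

The force rises steeply with almost no motion, so the rail appears locked. I'll relax the pull, release, rise and look.

```bash
python3 - <<'E'
from pull import *
s0=np.load("s0.npy")
arm.line_to(s0+u*35.5e-3,.05); print(F())
arm.move_gripper(.5,20)
p=arm.read_tool_pos(); arm.line_to(np.r_[p[:2],.26],.25)
p=arm.read_tool_pos(); r=arm.read_eef_rot(); im=snapshot("wrist"); np.savez("w3.npz",p=p,r=r)
cv2.imwrite("pics/w3.png",im); cv2.imwrite("pics/s3.png",snapshot("scene")[150:260,230:350].repeat(5,0).repeat(5,1))
print(arm.read_time(),arm.read_ft_force())
E
```

```text
4.935710922416259
15.3917 [-0.09954516 -0.24446974  0.07136976]
```

View pics/w3.png

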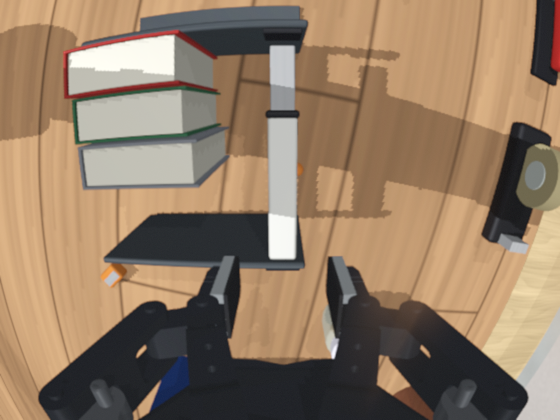

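View pics/s3.png

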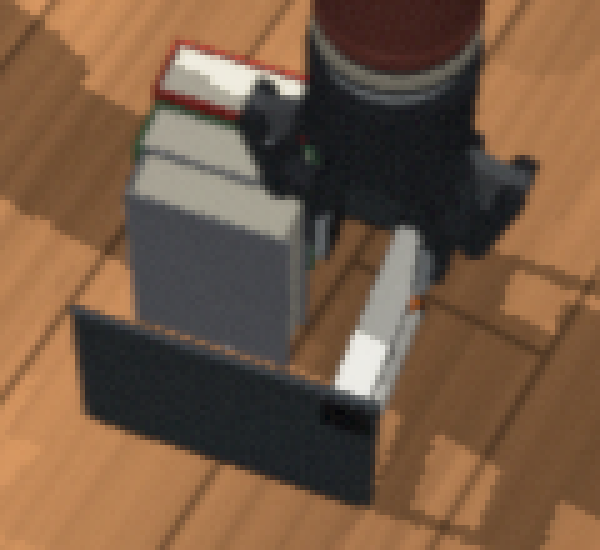

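The orange button now stands out at wrist pixel (300,170), further along the tube, so the rail is locked. Next I'll measure the gap and the grey book.

```bash
python3 - <<'E'
import cv2
t=cv2.imread("pics/w3.png")
cv2.imwrite("pics/c9.png",cv2.resize(t[130:280,60:190],None,fx=5,fy=5,interpolation=cv2.INTER_CUBIC)[:600+150])
cv2.imwrite("pics/c9.png",cv2.resize(t[120:270,70:240],None,fx=4,fy=4,interpolation=cv2.INTER_CUBIC))
cv2.imwrite("pics/c10.png",cv2.resize(t[150:280,230:330],None,fx=4.5,fy=4.5,interpolation=cv2.INTER_CUBIC))
E
```

```text
(no output)
```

View pics/c9.png

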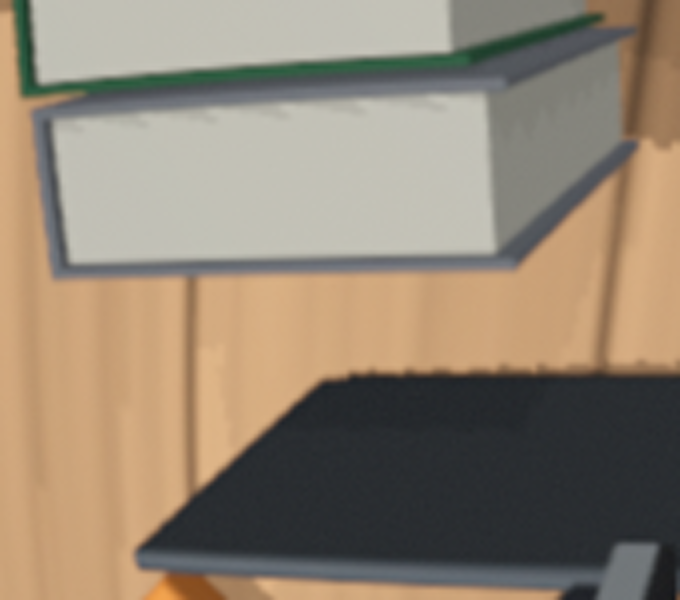

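View pics/c10.png

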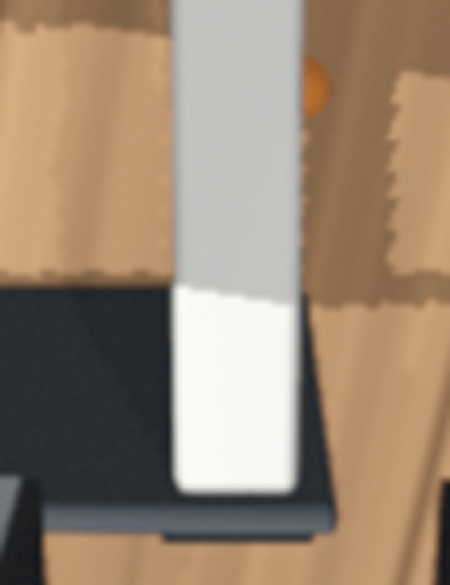

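```bash
python3 - <<'E'
from h import *
z=np.load("w3.npz");p,r=z["p"],z["r"];N=np.nan
c9=lambda u,v:crop((u,v),70,120,4);c10=lambda u,v:crop((u,v),230,150,4.5)
# plate: treat d=0 fixed => origin is plate top-inner centre
P=[((65,0,0,110),c10(174,493)),((85,0,0,110),c10(297,493)),((92,-6,0,115),c10(336,528)),((92,0,0,115),c10(330,503)),((-75,0,0,115),c9(136,550)),((-75,-6,0,115),c9(141,572)),((90,66,0,100),c10(332,88)),((-75,0,0,0),c9(322,380)),
((65,108,0,110),c10(0,0)*0 or [271,N])]
P=P[:-1]
def fit(P,g):
    L=[a for a,_ in P];O=np.array([o for _,o in P])
    s=least_squares(lambda q:(wproj(T(q,[(a,b,zz) for a,b,_,zz in L]),p,r)-O).ravel(),g,x_scale=[.01,.01,.05],loss='soft_l1');print(s.x.round(4),np.degrees(s.x[2]).round(2),s.fun.round(1).tolist());return s.x
pl=fit(P,[.52,-.08,.17])
G=[((-46,-16,0,130),c9(55,278)),((46,-16,0,130),c9(517,268)),((-46,16,0,130),c9(35,112)),((46,16,0,130),c9(505,84)),((46,-16,0,0),c9(637,145)),((46,16,0,0),c9(632,30))]
g=fit(G,[.48,-.01,.17])
y=pl[2];d=g[:2]-pl[:2]; print("grey rel plate x,y mm",(np.cos(y)*d[0]+np.sin(y)*d[1])*1e3,(-np.sin(y)*d[0]+np.cos(y)*d[1])*1e3)
E
```

```text
[ 0.5196 -0.0806  0.1825] 10.46 [0.7, -0.5, -0.2, -0.7, 0.6, 1.5, 2.1, -0.0, -1.7, 0.1, -1.5, 1.0, -1.1, 0.5, 0.4, -1.7]
[ 0.4814 -0.0094  0.1751] 10.03 [-1.1, 1.2, -0.1, 1.5, -1.6, -0.6, 0.1, -1.5, 1.0, 1.0, 1.4, -1.1]
grey rel plate x,y mm -24.633821801491518 77.03853385789797
```

The gap measures 61 mm, against about 60 expected, and the grey book hasn't moved. On to the dictionary, with a look from above before the grasp.

```bash
python3 - <<'E'
from h import *
p=arm.read_tool_pos(); arm.line_to(np.r_[p[:2],.32],.3)
arm.movep([.529,-.318,.34],down(.1256-np.pi/2)); arm.move_gripper(1.0)
p=arm.read_tool_pos(); r=arm.read_eef_rot(); im=snapshot("wrist"); np.savez("w4.npz",p=p,r=r); cv2.imwrite("pics/w4.png",im)
q=[.529,-.318,.1256]
for u,v in wproj(T(q,[(a,b,z) for z in(176,0) for a in(-55,55) for b in(-20,20)]),p,r): cv2.circle(im,(int(u),int(v)),3,(255,0,255),1)
cv2.imwrite("pics/w4m.png",im); print(arm.read_time())
E
```

```text
17.4083
```

View pics/w4m.png

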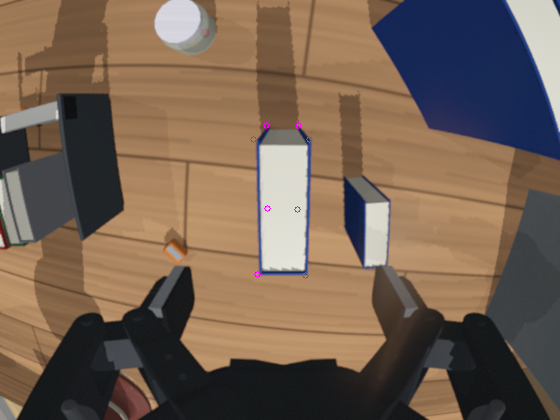

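The dictionary's top spans wrist pixels (257–311, 142–273), square to the jaws and about 1 mm towards -y of my estimate. I'll grasp it and lift.

```bash
python3 - <<'E'
from h import *
q=down(.1256-np.pi/2)
arm.line_to([.528,-.319,.24],.2,q); arm.line_to([.528,-.319,.207],.1)
print(arm.read_ft_force()); arm.move_gripper(0.0,40)
print(arm.read_opening()*85,arm.read_ft_force(),arm.read_tool_pos(),arm.read_time())
p=arm.read_tool_pos(); np.save("g.npy",p)
arm.line_to([.528,-.319,.26],.08); print(arm.read_ft_force())
arm.line_to([.528,-.319,.36],.2); print(arm.read_opening()*85,arm.read_ft_force(),arm.read_tool_pos(),arm.read_time())
cv2.imwrite("pics/w5.png",snapshot("wrist")); cv2.imwrite("pics/s5.png",snapshot("scene"))
E
```

```text
[ 0.84351464 -0.48180102  0.02328344]
39.471428374746644 [0.03881942 0.49283014 2.12557589] [ 0.52835501 -0.31888517  0.20763614] 19.025
[-0.44224042  0.24293916 -6.66669531]
39.314968013737236 [-0.89610465  0.05346159 -6.72260313] [ 0.5271767  -0.31854966  0.35830585] 20.4917
```

View pics/w5.png

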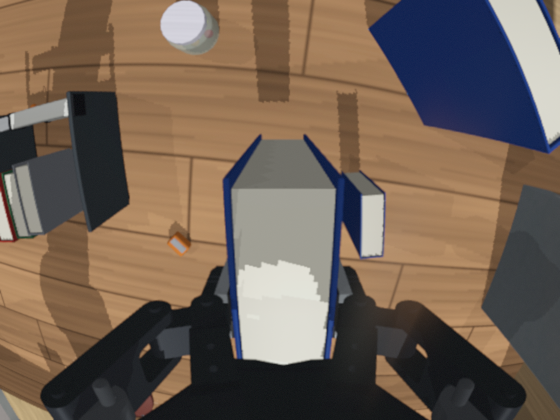

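View pics/s5.png

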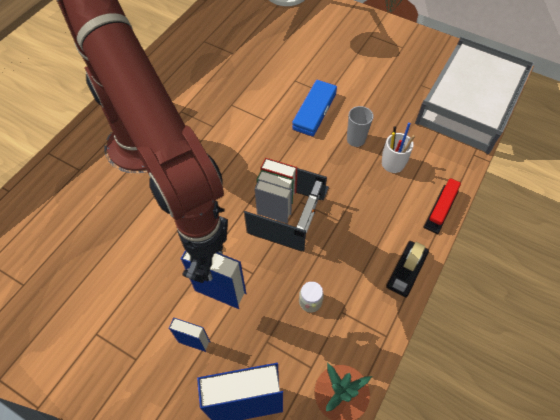

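```bash
python3 - <<'E'
from h import *
yaw=.178; tgt=np.array([.4993,-.0523,.355]); q=down(yaw-np.pi/2)
arm.movep(tgt,q); p=arm.read_tool_pos(); e=tgt-p; print(e)
arm.line_to(tgt+e,.1,q); p=arm.read_tool_pos(); r=arm.read_eef_rot(); print(p-tgt, Rn.from_quat(r).as_matrix().round(4).tolist(), down(yaw-np.pi/2),r)
im=snapshot("wrist"); np.savez("w6.npz",p=p,r=r,e=e); cv2.imwrite("pics/w6.png",im); cv2.imwrite("pics/s6.png",snapshot("scene")[100:300,160:360].repeat(3,0).repeat(3,1))
cv2.imwrite("pics/t6.png",snapshot("top")[120:290,160:330].repeat(3,0).repeat(3,1))
print(arm.read_time())
E
```

```text
[-4.93736257e-04  2.42128040e-03 -6.50339405e-05]
[-0.00024412  0.00132087 -0.00021757] [[-0.0001, 0.1749, -0.9846], [-0.0002, -0.9846, -0.1749], [-1.0, 0.0002, 0.0001]] [ 0.70430813  0.06284946 -0.70430813  0.06284946] [-0.70435066 -0.06202088  0.70440237 -0.06213584]
22.0333
```

View pics/w6.png

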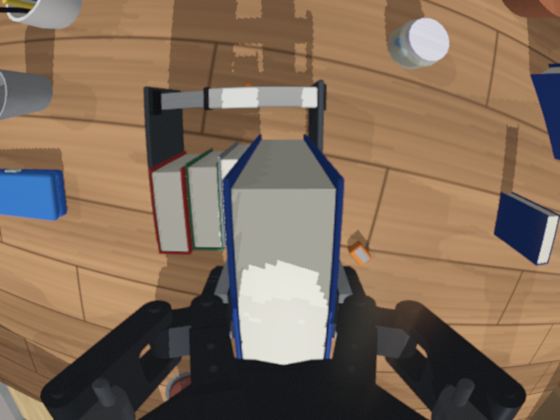

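View pics/s6.png

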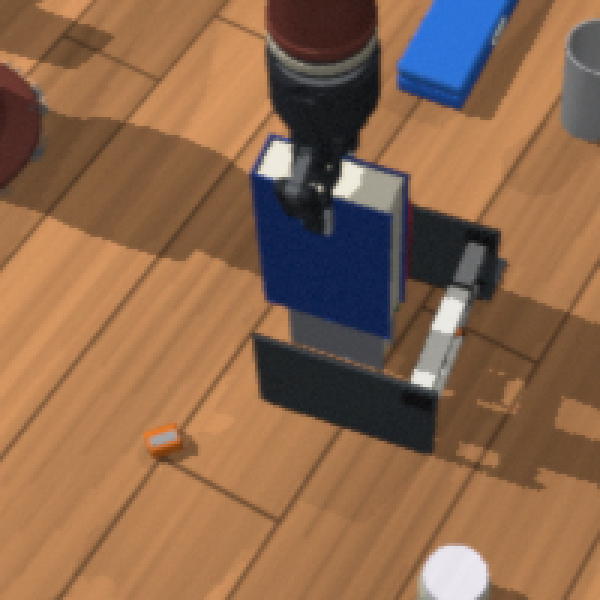

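View pics/t6.png

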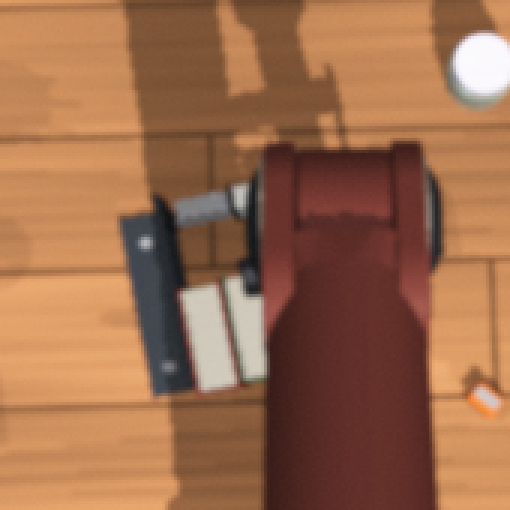

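```bash
python3 - <<'E'
from h import *
arm.pause(.3); print(arm.read_tool_pos()-[.4993,-.0523,.355],arm.read_time())
t=cv2.imread("pics/w6.png")
cv2.imwrite("pics/c11.png",cv2.resize(t[120:380,210:360],None,fx=3,fy=3,interpolation=cv2.INTER_CUBIC)[:600])
# dict in tool frame: origin top centre; local x=depth(-tool z), y=-tool y.. use tool-axes points
O=np.array([[226,183],[342,183],[261,137],[306,137]],float)
I=np.array([0,0,0,1.]);
def pts(q):
    h,oy,oz,pt,ro=q
    L=np.array([(0,-.02,-.055),(0,.02,-.055),(.176,-.02,-.055),(.176,.02,-.055)])
    return Rn.from_euler('yz',[pt,ro]).apply(L)+[h,oy,oz]
s=least_squares(lambda q:(wproj(pts(q),np.zeros(3),I)-O).ravel(),[.03,0,0,0,0]);print(s.x.round(4),s.fun.round(1))
E
```

```text
[-4.87567595e-04  2.42861811e-03 -2.64319576e-05] 22.3333
[ 0.0377  0.0007  0.001  -0.0039  0.0016] [ 0.1 -0.1 -0.1  0.1 -0.4 -0.   0.4  0. ]
```

View pics/c11.png

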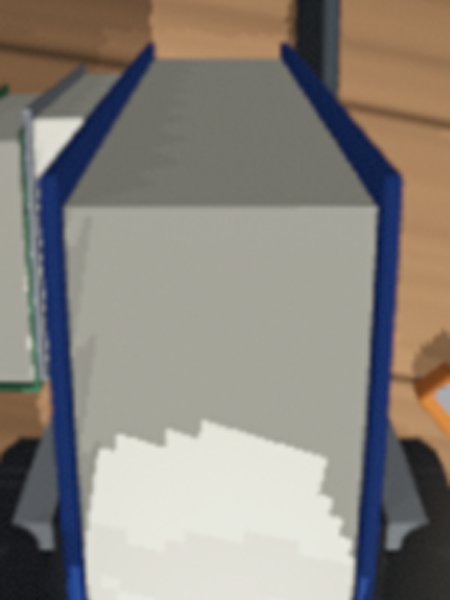

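```bash
python3 - <<'E'
from h import *
q=down(.177-np.pi/2); xy=[.4993,-.0523]
arm.line_to([*xy,.34],.1,q); arm.pause(.3); print((arm.read_tool_pos()-[*xy,.34])*1e3)
arm.line_to([*xy,.30],.08); print(arm.read_ft_force(),(arm.read_tool_pos()-[*xy,.30])*1e3)
for z in (.27,.24,.218):
    arm.line_to([*xy,z],.08); f=arm.read_ft_force(); print(z,f.round(1),((arm.read_tool_pos()-[*xy,z])*1e3).round(1))
    if abs(f[0])>5 or abs(f[1])>5 or f[2]>0: print("CONTACT"); break
cv2.imwrite("pics/w7.png",snapshot("wrist")); cv2.imwrite("pics/s7.png",snapshot("scene")[100:300,160:360].repeat(3,0).repeat(3,1))
print(arm.read_time())
E
```

```text
[0.19489607 0.09808216 0.42583967]
[ 0.31636683  0.19862845 -5.59061541] [ 0.37135036 -0.02984506  0.28494595]
0.27 [-0.1  0.2 -5.7] [ 0.3 -0.   0.2]
0.24 [ 0.6  0.3 -5.5] [ 0.3 -0.   0.2]
0.218 [ 0.4  0.2 -5.3] [0.1 0.  0. ]
25.1583
```

View pics/w7.png

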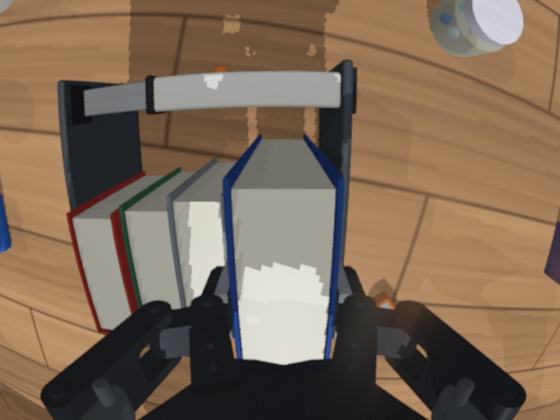

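View pics/s7.png

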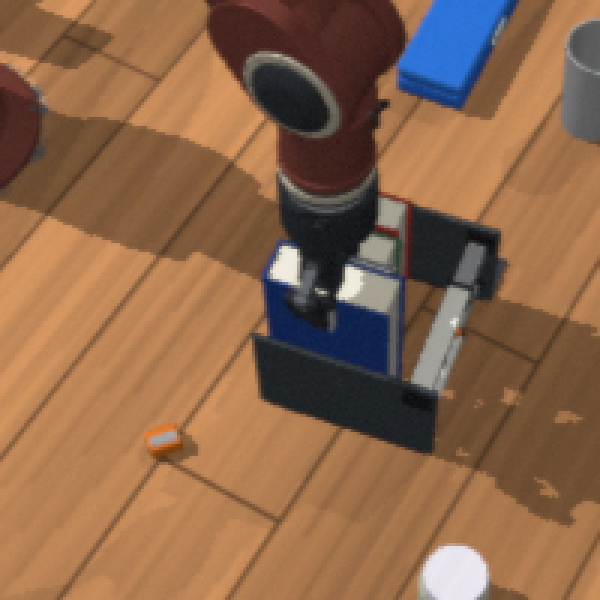

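```bash
python3 - <<'E'
from h import *
xy=[.4993,-.0523]; z=.213
arm.line_to([*xy,z],.05)
while z>.203:
    z-=.001; arm.line_to([*xy,z],.03); f=arm.read_ft_force()
    if f[2]>-2.5: break
print(z,f,arm.read_tool_pos())
arm.move_gripper(.62); f=arm.read_ft_force(); print(arm.read_opening(),f,arm.read_time())
arm.line_to([*xy,.26],.08); arm.line_to([*xy,.33],.25)
arm.movep([.44,-.25,.38],down(.177-np.pi/2)); 
for n in("scene","top","wrist"): cv2.imwrite(f"pics/{n}8.png",snapshot(n))
print(arm.read_time(),arm.read_ft_force())
E
python3 - <<'E'
import cv2
t=cv2.imread("pics/top8.png"); s=cv2.imread("pics/scene8.png")
cv2.imwrite("pics/c12.png",cv2.resize(t[160:270,185:295],None,fx=5,fy=5,interpolation=cv2.INTER_CUBIC))
cv2.imwrite("pics/c13.png",cv2.resize(s[140:250,230:340],None,fx=5,fy=5,interpolation=cv2.INTER_CUBIC))
E
```

```text
0.207 [-2.00723835  1.06345043  0.88418111] [ 0.49937113 -0.05226621  0.20759997]
0.620282569807361 [-0.04354928 -0.37988934 -0.18435293] 27.1917
29.45 [ 0.43977789  0.46920725 -0.32936865]
```

View pics/c12.png

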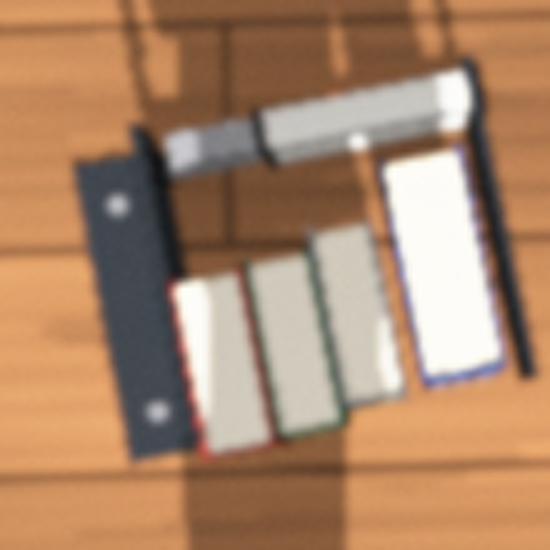

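View pics/c13.png

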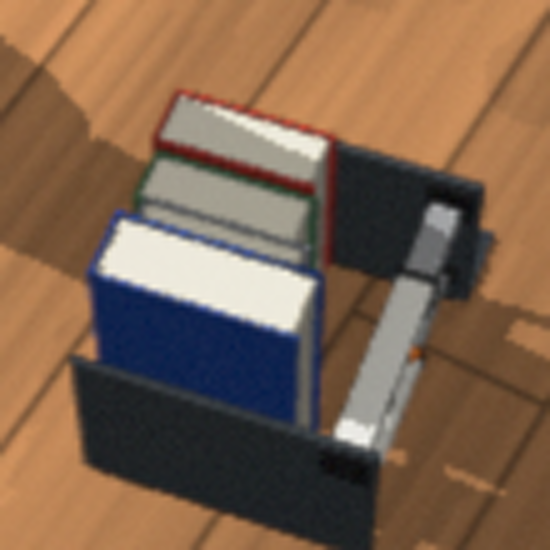

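View pics/scene8.png

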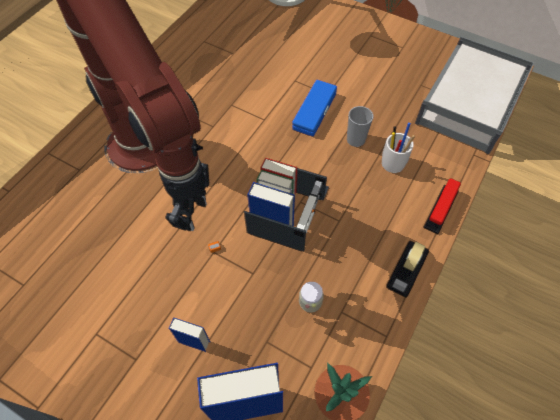

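The pictures show the dictionary upright in the gap. Its edges have the same slope as grey's (45/220 against 35/170 px), and the button is out at crop (415,353). The bystanders look unmoved and the arm is clear, so I'm handing in.

```bash
python3 - <<'E'
from station import arm,ticket
print(arm.read_time()); print(ticket.finish_job())
E
```

```text
29.45
the job is handed in; nothing more can be done
None
```

The blue dictionary now stands upright in the rack's gap beside the grey book, and I handed the job in at 29.5 s.

**Rack:** I squeezed the orange button flush with the pads and drew the movable end about 35 mm. The button dipped under the hole's edge at about 9 N. At the lock I stopped with 11.7 N read at the wrist, under the 15 N limit. A wrist picture then showed the button standing out of the next hole, and the gap measured 61 mm against about 60 expected.

**Dictionary:** I moved the middle-sized of the three blue books and lowered it until it touched the shelf. I let go at the same height at which I had picked it up.

**Last checks:**
- **Squareness:** by eye, the dictionary's edge slopes the same as the grey book's, about 11.6° for both in the top view. I ran no final fit of its pose.
- **Surroundings:** the other three books are still standing and the other things on the shelf look unmoved.
- **Arm:** it is clear of everything.
- **Disagreements:** the wrist camera and the fixed cameras differed by 1 to 2 mm, which I corrected for. The lifted book weighed about 5.5 to 6.7 N at the wrist, more than 0.45 kg would give, and I did not look into why.

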